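# Pin the carving jig shut on a spoon blank

### The job

Slide the tray with the spoon blank all the way home into the hinged carving jig on the bench, fold the jig's lid down over it, then take the steel pin from its stand and push it down through the lid's hole into the hole in the rail below until its collar bears on the lid. The lid has a sprung pad under it, so finish holding: keep pushing down on the pin, and on the pin alone, so that its collar keeps the lid pressed fully shut, and do not let go. Leave the blank lying in its tray and do not disturb the mallet, the gouge or the offcut.

Things in the scene. Friction and masses are not known exactly. Their poses are not given: they have to be found in the camera images.
- jig: Fixed wooden jig. Origin on the bench at its channel's centre, z up. Channel along y, 86 mm wide, bench as floor, mouth at y=-65, back stop at y=+65; guides 30 mm high flare from the mouth to y=-90. Hinge rail at x -65 to -43, rail with the pin hole at x 43 to 93, both 46 mm high. Home, the tray's origin is at (0,-40,0) mm here, its nose on the stop, axes parallel.
- jig_mouth (a point): Centre of the mouth of the jig's channel, at bench height; in the jig frame (0, -65, 0) mm.
- rail_hole (a point): Mouth of the round hole, 14 mm wide and straight down through the whole 46 mm high rail, in the jig's +x rail; in the jig frame (68, 10, 46) mm.
- lid (a joint): Lid angle, rad: 0 shut (level, hard stop), grows opening upward; starts 1.15 to 1.4, leaning over the channel. Stiff hinge (0.28 N m friction, lid 0.3 kg): stays where left, but a sprung cork pad beneath (55 mm from the hinge, 2500 N/m, squeezed 8 mm when shut) meets the blank in the last 0.15 rad and lifts the unheld lid to about 0.03. Shutting it takes about 9 N at its hole.
- lid_hinge (a point): Point on the hinge axis, which runs along the jig's y; in the jig frame (-55, 0, 56) mm. The lid is a board 16 mm thick, centred on the axis (faces 8 mm either side), from y -50 to +70 and reaching 155 mm out from the axis; shut, it lies toward the jig's +x with its top 64 mm above the bench, 2 mm above the rails. Push its outer face to close it.
- lid_hole (a point): Centre of the upper (outer) mouth of the lid's round through hole, 18 mm wide; 123 mm from the hinge axis, moving with the lid. Over the rail's hole when the lid is shut.
- tray: Loose plywood tray, 80 (x) x 210 (y) x 12 mm, 0.22 kg, with a 10 mm high rim round a pocket (68 x 110 mm) that holds the blank. Origin at the centre of its underside, nose (the end that goes in first) at y = +105, handle end at -y. It lies flat on the bench and slides on it.
- tray_handle (a point): Top centre of the tray's upright wooden handle, a block 20 mm (tray x) by 36 mm (tray y), from 12 to 57 mm above the tray's underside, at tray y = -85.
- blank: Spoon blank of pale wood lying in the tray's pocket: a round head 54 mm wide and a 20 mm wide stub, together 104 mm long and 26 mm high. Origin at the centre of its underside; in the tray's frame at about (0, 44, 12) mm. 0.06 kg.
- pin: Steel pin with wooden knob, upright in its stand. Origin at the lower tip, z up: shaft 12 mm thick from 0 to 50 mm (tapering to 5 mm in the lowest 12), collar 34 mm wide from 50 to 56, round knob 24 mm wide from 56 to 96. 0.09 kg. In the stand its tip is 4 mm above the bench; fully in the shut jig 14 mm.
- pin_stand: Fixed dark wooden block 70 x 70 x 54 mm high with a 15 mm hole through its middle, in which the pin stands, its collar on the block. Origin at the centre of its underside.
- mallet: Turned wooden carver's mallet standing on its head, 88 mm wide, 220 mm tall; bystander. Origin under its centre. It and the pin stand may change places.
- gouge: Gouge lying on the bench, about 250 mm long, 26 mm thick; bystander. Origin at the ferrule, the handle toward its -x.
- offcut: Wooden offcut 90 x 60 x 30 mm; bystander. Origin at the centre of its underside.
Not all that is in view belongs to the job. Of the things that look like the tray, the smaller one is meant.

How it is judged:
On the way, in this order (a step that is already met when the one before it is completed fails the run):
1. the tray with its blank is fully home in the jig while the lid is still open (y of tray in the frame of jig above -0.0445 m and x of tray in the frame of jig between -0.006 and 0.006 m and z of tray in the frame of jig between -0.006 and 0.006 m and x of blank in the frame of tray between -0.012 and 0.012 m and y of blank in the frame of tray between 0.032 and 0.056 m and z of blank in the frame of tray between 0.007 and 0.017 m and value of joint lid above 0.5 rad), for 0.2 s.
2. the lid is folded down over the load (value of joint lid below 0.2 rad and y of tray in the frame of jig above -0.0445 m and x of tray in the frame of jig between -0.006 and 0.006 m and z of tray in the frame of jig between -0.006 and 0.006 m), for 0.2 s.
3. the pin is through the lid and in the rail's hole (horizontal distance between pin and rail_hole below 0.006 m and angle between pin's own z axis and vertical below 0.12 rad and z of pin in the frame of jig below 0.036 m), for 0.2 s.
At the end, for the whole second after the job is handed in: Robot still pressing on the pin: lid within 0.018 rad of shut; pin upright, within 6 mm of the hole axis, tip under 20 mm above the bench; robot on pin and pin on jig over 3 N, robot on jig under 2 N; tray within 4.5 mm of the back stop, blank in its pocket; pin at rest (y of tray in the frame of jig above -0.0445 m and x of tray in the frame of jig between -0.006 and 0.006 m and z of tray in the frame of jig between -0.006 and 0.006 m and x of blank in the frame of tray between -0.012 and 0.012 m and y of blank in the frame of tray between 0.032 and 0.056 m and z of blank in the frame of tray between 0.007 and 0.017 m and value of joint lid below 0.018 rad and horizontal distance between pin and rail_hole below 0.006 m and angle between pin's own z axis and vertical below 0.12 rad and z of pin in the frame of jig below 0.02 m and contact force between pin and jig above 3 N and contact force between any of the arm, the fingers and pin above 3 N and contact force between each of the arm, the fingers and jig below 2 N and linear speed of pin below 0.02 m/s); the arm keeps its last pose, push and grip.
It fails at once if the mallet, the gouge or the offcut was disturbed (moved over 30 mm) (distance of any of mallet, gouge, offcut from where it was at the start of the episode above 0.03 m).
It also fails if it takes over 69 s, if anything falls off the work surface, if the arm or the gripper's body presses on something with over 40 N, if the wrist force passes 120 N, or if a joint passes its speed limit or range.

### The arm

A 6-joint arm with a two-finger parallel gripper is mounted at the origin on the work surface. World frame = base frame: x ahead of the robot, y to its left, z up, the work surface at z = 0. Lengths are in m, angles in rad, forces in N, time in s.
With the tool pointing down it reaches from about 0.375 to 0.9 m from the base axis. Payload 3.1 kg.
Tool frame: the origin (TCP) lies between the finger pads; the fingertips stand manip.finger_overhang ahead of it and the grasp point (between the pads) lies 5 mm behind it (manip.finger_overhang is the distance from the TCP to the fingertips, in m); z points along the fingers, y is the line along which they close (so a half turn about z gives the same grasp; the last joint's range is limited). The gripper opens to 85 mm and grips with 20 to 120 N. Pads are 22 mm wide; open, the fingers measure 114 mm over their backs; the gripper's body (76 mm by 85 mm) begins 54 mm behind the grasp point. The pads swing forward as they close: fully open they stand 13 mm farther back than shut.
Start: joints at [-1.526, 0.527, 1.433, -0, 1.181, -0.178], TCP at [0.138, -0.61, 0.245] pointing down, gripper open.
Joint ranges: [-3.08, 3.08], [-0.75, 2.2], [0.22, 2.44], [-1.43, 4.57], [0, 2.65], [-2.85, 2.85]. Speed limits (rad/s): [2.79, 2.79, 3.14, 3.14, 3.14, 3.14].

### API

Orientations are given as a unit quaternion [x, y, z, w].
In Python, from station import manip gives the robot as it stands.
- The arm moves only by the tool drive_tool, never from a script. Its argument "plan" is a list of rows, each a list of 7 numbers: the shift along the tool's x, y, z in m, then the turn, a rotation vector about the tool's x, y, z in degrees, then the opening, from -1 (shut) to 1 (fully open). In form: [[x, y, z, wx, wy, wz, gripper], ...]. A call has 1 to 10 rows; each row shifts and turns the commanded pose from where the row before left it, along the tool's axes as they then stand; what a row does not reach is not made up. A row lasts 1/10 s, in which the tool goes at most 50 mm and 8.59 degrees, less where a joint would pass 70% of its speed; a pose out of reach is approached as far as the arm can. A call is refused whole if a number of a shift passes 0.05 or a number of a turn 8.59, either way. A call with a gripper value outside its range is refused whole. The fingers move at their own pace and stop on an object; "newtons" is the grip in N (left out, the last holds). Time passes only in rows, so rows that do not move let the fingers close. It gives the time, the measured TCP pose, the force, the opening and the grip force at its end, in the units of the state.
- manip.sense(): the state, without advancing time (a new reading comes with each control period).
- manip.snapshot(name): name is "scene" or "top"; returns a dict with "image" (420x560x3 uint8, red, green, blue), "z_map" (420x560 float32, m along the optical axis (not along the pixel's ray), 0 where there is no reading), "fov_y" (degrees; the focal length in pixels is half the picture's height over the tangent of half this angle, whatever the lens; pixels are square), "cx", "cy" (the principal point, pixels), "extrinsics" (4x4, takes a point from camera to world coordinates). Camera axes: x right, y up, looking along -z (the intrinsics and any distortion apply to the point x, -y, -z); pixel columns grow to the right and rows downward; lengths in m; the calibration is good to about 2 mm. A picture is of the moment at which its call begins.
- manip.sign_off(): hands the job in; it is judged then, once.
The state is a dict: "t": time; "q": joint angles; "qd": joint speeds; "tau": joint torques, N m; "tcp_pos": TCP position; "tool_rot": TCP orientation; "force": force on the tool from outside, world axes, zero at the start; "ft_torque": the same for the moment, N m; "finger_gap": opening from 0.0 (shut) to 1.0 (fully open); "gripper_force": force on a finger pad.
Only numpy, scipy, OpenCV 4.12 (cv2) and the standard library are available. Lean on these libraries where they do the work, as an engineer would, in place of code of your own. Each camera call takes 0.05 s, during which the arm holds its last target. There are 200 camera calls.

## Working session

There is one attempt and no reset: what is moved stays moved. The work goes in short steps, Python scripts to look and compute and a tool call to move; the robot and the scene stay as the last step left them, time stands still between calls to the robot, and variables do not carry over. Pictures are saved under pics/ and viewed, at most 10 in all, crops included, and the job is handed in when it is done.

Besides the shell and the picture viewer there is one more tool, called after ">>>" by a JSON object that holds its "fn" and its "kwargs", one argument or row to a line. drive_tool: Moves the arm, as the interface text tells. Its arguments: {"type":"object","properties":{"plan":{"type":"array"},"newtons":{"type":"number"}},"required":["plan"]}

```bash
mkdir -p pics
cat > h.py <<'E'
import numpy as np, cv2, pickle
from station import manip
def snap(n,f):
    s=manip.snapshot(n); cv2.imwrite(f'pics/{f}.png',s['image'][:,:,::-1]); pickle.dump(s,open(f'{f}.pkl','wb')); return s
def load(f): return pickle.load(open(f+'.pkl','rb'))
def cloud(s):
    h,w=s['z_map'].shape; f=h/2/np.tan(np.radians(s['fov_y'])/2)
    v,u=np.mgrid[:h,:w]; z=s['z_map']
    p=np.stack([(u-s['cx'])/f*z,-(v-s['cy'])/f*z,-z],-1)
    E=np.array(s['extrinsics']); return p@E[:3,:3].T+E[:3,3]
E
python3 - <<'E'
from h import *
a=snap('scene','s1');b=snap('top','t1')
for s in(a,b): print({k:v for k,v in s.items() if k not in('image','z_map')})
print(manip.sense(), manip.finger_overhang)
E
```

```text
{'fov_y': 53.51409988872403, 'cx': 278.75343092573024, 'cy': 200.48432304503544, 'extrinsics': array([[ 0.88376389, -0.23366463,  0.40541613,  0.91356231],
       [ 0.46769543,  0.46869832, -0.74938833, -0.76314009],
       [-0.01491232,  0.85189361,  0.52350253,  0.6187672 ],
       [ 0.        ,  0.        ,  0.        ,  1.        ]])}
{'fov_y': 57.566649474767935, 'cx': 269.70986588590944, 'cy': 202.71233373305677, 'extrinsics': array([[-0.00395593,  0.99828667, -0.05837874,  0.42860896],
       [-0.99987515, -0.00305564,  0.01550284,  0.00367817],
       [ 0.01529789,  0.05843278,  0.99817413,  0.89697994],
       [ 0.        ,  0.        ,  0.        ,  1.        ]])}
{'t': 0.1, 'q': array([-1.52647671e+00,  5.28375230e-01,  1.43374214e+00,  1.10045865e-05,
        1.18142902e+00, -1.78516353e-01]), 'qd': array([-5.01547851e-04, -3.24598970e-03, -2.53015199e-03,  4.25743356e-04,
       -7.86805951e-05, -1.35566901e-04]), 'tau': array([-2.37401773e-04, -4.43306565e+01, -1.78586555e+01, -1.33188169e-04,
        3.88093817e-03, -4.65079836e-06]), 'tcp_pos': array([ 0.13811704, -0.6089262 ,  0.2444404 ]), 'tool_rot': array([ 9.93799193e-01,  1.11185471e-01,  7.05739422e-05, -9.74327381e-04]), 'force': array([-0.27232509, -0.19126623, -0.22292337]), 'ft_torque': array([-0.05213284,  0.00616116,  0.02316709]), 'gripper_force': 0.0, 'finger_gap': 0.9989085896378187} 0.014
```

View pics/s1.png

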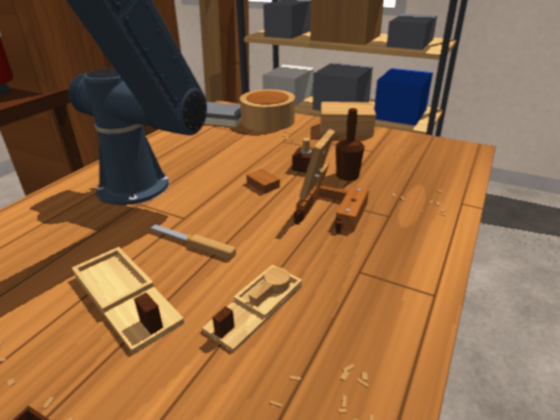

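View pics/t1.png

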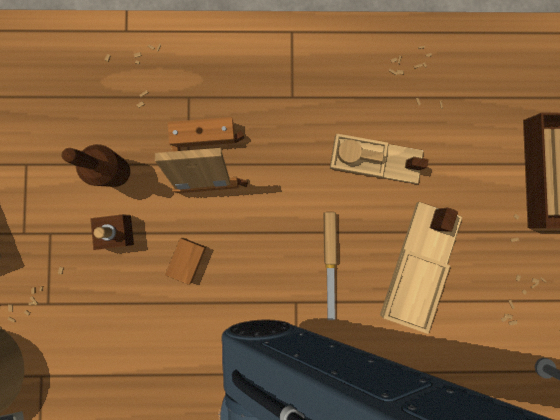

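Scene: the tray-like things are the one holding the blank at top (380,160) / scene (255,305), and a larger empty one at top (423,267) / scene (128,300). The one at (380,160) is smaller and holds the blank, so it is the one meant. The jig is at top (200,160), the pin in its stand at (107,232), the mallet at (100,165), the offcut at (188,262) and the gouge at (331,265). I'll confirm with a crop.

Run:
```python
from h import *
a=load('t1')['image'][:,:,::-1]
l=cv2.resize(a[105:215,320:440],None,fx=3.3,fy=3.3,interpolation=cv2.INTER_CUBIC)
r=cv2.resize(a[110:255,85:250],None,fx=2.4,fy=2.4,interpolation=cv2.INTER_CUBIC)
c=np.zeros((370,800,3),np.uint8);c[:363,:396]=l;c[:348,400:796]=r
cv2.imwrite('pics/c1.png',c)
s=load('t1');P=cloud(s)
def q(u,v): return np.round(P[v,u],4)
for n,u,v in [('handletop',417,163),('traypocket',375,168),('trayrimR',400,178),('bench',300,60),('jigrail',200,132),('jig hinge',190,190),('lid',200,165),('stand',120,220),('pinknob',104,233)]: print(n,q(u,v))
# height map of tray handle region
```

```text
handletop [ 0.5662 -0.34    0.0519]
traypocket [ 0.5611 -0.2571  0.0115]
trayrimR [ 0.5378 -0.3164  0.0088]
bench [ 0.8268 -0.0849 -0.0043]
jigrail [0.6492 0.1541 0.001 ]
jig hinge [0.5082 0.1698 0.0365]
lid [0.5435 0.1251 0.1713]
stand [0.441  0.3187 0.0539]
pinknob [0.4136 0.3348 0.0978]
```

View pics/c1.png

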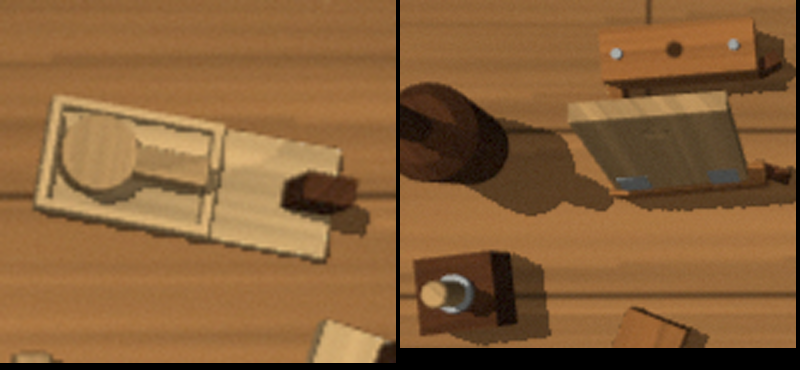

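The crop confirms it: the small tray's blank has a round head at crop (98,150), and the dark handle top sits at about (300–355,190). The rail hole is at crop (674,49), which is top (199,130), and the knob is at (430,292).

```bash
cat >> h.py <<'E'
def reg(P,Z,x,y,z0,z1):
    m=(Z>0)&(P[...,0]>x[0])&(P[...,0]<x[1])&(P[...,1]>y[0])&(P[...,1]<y[1])&(P[...,2]>z0)&(P[...,2]<z1)
    return P[m]
def rect(p): 
    r=cv2.minAreaRect((p[:,:2]*1000).astype(np.float32)); return np.round(r[0],1),np.round(r[1],1),round(r[2],2),len(p),'z',np.round(np.median(p[:,2]),4)
E
python3 - <<'E'
from h import *
for f in('t1','s1'):
    s=load(f);P=cloud(s);Z=s['z_map']
    print(f,'benches',[np.round(np.median(reg(P,Z,x,y,-.02,.02)[:,2]),4) for x,y in [((.5,.6),(-.13,-.05)),((.75,.8),(0,.2)),((.62,.7),(-.35,-.2)),((.4,.44),(.2,.25))]])
    print('tray',rect(reg(P,Z,(.47,.66),(-.43,-.16),.006,.03)))
    print('handle',rect(reg(P,Z,(.47,.66),(-.43,-.16),.047,.07)))
    print('blank',rect(reg(P,Z,(.47,.66),(-.3,-.16),.03,.045)))
    print('rail+',rect(reg(P,Z,(.6,.75),(.0,.3),.040,.052)))
    print('stand',rect(reg(P,Z,(.36,.5),(.24,.4),.048,.058)))
    print('knob',rect(reg(P,Z,(.36,.5),(.24,.4),.085,.12)))
    l=reg(P,Z,(.45,.64),(.0,.3),.08,.25); 
    c=l.mean(0);n=np.linalg.svd(l-c,full_matrices=False)[2][2]
    print('lid c',c,'n',n,'zmax',l[:,2].max(),len(l))
    print('mallet',rect(reg(P,Z,(.45,.75),(.23,.45),.06,.3)), 'gouge', rect(reg(P,Z,(.2,.5),(-.2,-.08),.008,.05)), 'offcut',rect(reg(P,Z,(.3,.46),(.12,.24),.02,.04)))
s=load('t1');P=cloud(s);E=np.array(s['extrinsics'])
f=210/np.tan(np.radians(s['fov_y'])/2)
def ray(u,v,z):
    d=E[:3,:3]@np.array([(u-s['cx'])/f,-(v-s['cy'])/f,-1]);return E[:3,3]+d*(z-E[2,3])/d[2]
print('hole',ray(199.2,130.4,.046))
E
```

```text
t1 benches [np.float64(-0.0013), np.float64(-0.0014), np.float64(-0.0012), np.float64(-0.0014)]
tray (array([ 554.2, -274.4]), array([248. , 134.7]), 79.52, 2286, 'z', np.float64(0.0115))
handle (array([ 568.6, -344.4]), array([36.8, 19.9]), 78.45, 158, 'z', np.float64(0.055))
blank (array([ 587.6, -215.4]), array([102.2,  53.3]), 64.99, 639, 'z', np.float64(0.0367))
rail+ (array([643.1, 146.7]), array([ 51.2, 145.1]), 4.94, 1411, 'z', np.float64(0.0446))
stand (array([415.8, 346. ]), array([69.9, 72. ]), 6.85, 829, 'z', np.float64(0.0527))
knob (array([415.5, 344.8]), array([22.1, 21. ]), 89.91, 124, 'z', np.float64(0.0978))
lid c [0.5418526  0.13998438 0.16154665] n [-0.95179108 -0.0820704   0.29556419] zmax 0.2094189376166774 2190
mallet (array([555.5, 350.3]), array([80.4, 86.8]), 72.7, 1774, 'z', np.float64(0.1137)) gouge (array([ 335.9, -145.4]), array([ 26. , 244.6]), 88.97, 1034, 'z', np.float64(0.0205)) offcut (array([349.1, 183.2]), array([60.2, 90.3]), 67.97, 1086, 'z', np.float64(0.0287))
s1 benches [np.float64(-0.0005), np.float64(-0.0005), np.float64(-0.0003), np.float6
[... 262 characters left out ...]
 np.float64(0.0372))
rail+ (array([641.6, 144.8]), array([ 50.9, 151.2]), 4.45, 600, 'z', np.float64(0.0452))
stand (array([408.5, 343.5]), array([61.2, 78.1]), 7.95, 148, 'z', np.float64(0.053))
knob (array([413.7, 341.6]), array([21.7, 22.1]), 62.63, 50, 'z', np.float64(0.0954))
lid c [0.55107791 0.11921578 0.14897127] n [ 0.98907531 -0.0129413  -0.14684192] zmax 0.20869041454479775 912
mallet (array([559. , 339.2]), array([86.3, 64.1]), 16.39, 927, 'z', np.float64(0.1092)) gouge (array([ 335.9, -151.6]), array([248.4,  29.2]), 0.73, 798, 'z', np.float64(0.0183)) offcut (array([348.5, 179.3]), array([61.5, 93.4]), 68.94, 361, 'z', np.float64(0.0286))
hole [0.64176081 0.14840066 0.046     ]
```

Run:
```python
from h import *
for f in('t1','s1'):
    s=load(f);P=cloud(s);Z=s['z_map']
    p=reg(P,Z,(.49,.66),(-.43,-.14),.006,.035)
    # drop big tray: keep points within tray box near expected centre
    a=np.radians(10.5);d=np.array([np.sin(a),np.cos(a)]);n=np.array([d[1],-d[0]])
    r=p[:,:2]-[.584,-.262]; p=p[(abs(r@n)<.06)&(abs(r@d)<.14)]
    print(f,rect(p))
    q=reg(P,Z,(.45,.7),(.0,.3),.025,.052); print(rect(q))
    for lo,hi in((.03,.042),(.042,.05)):
        for y in np.arange(.04,.24,.02):
            m=reg(P,Z,(.45,.7),(y,y+.003),lo,hi)
            if len(m): print(lo,round(y,2),np.round([m[:,0].min(),m[:,0].max()],3),end=' ')
        print()
```

```text
t1 (array([ 584.1, -260.8]), array([210.2,  81.2]), 79.74, 2431, 'z', np.float64(0.0117))
(array([590.6, 131.3]), array([159. , 167.4]), 4.66, 1918, 'z', np.float64(0.0442))
0.03 0.06 [0.529 0.633] 0.03 0.08 [0.515 0.66 ] 0.03 0.1 [0.622 0.622] 0.03 0.12 [0.621 0.667] 0.03 0.14 [0.511 0.619] 0.03 0.16 [0.617 0.617] 0.03 0.18 [0.616 0.655] 0.03 0.2 [0.506 0.614] 
0.042 0.08 [0.516 0.673] 0.042 0.1 [0.514 0.671] 0.042 0.12 [0.512 0.671] 0.042 0.14 [0.512 0.668] 0.042 0.16 [0.51  0.666] 0.042 0.18 [0.508 0.665] 0.042 0.2 [0.507 0.664] 
s1 (array([ 583.2, -261.8]), array([212.4,  82.4]), 79.84, 2739, 'z', np.float64(0.0126))
(array([588.8, 130.3]), array([160.5, 170.1]), 5.23, 1165, 'z', np.float64(0.0442))
0.03 0.06 [0.518 0.64 ] 0.03 0.08 [0.535 0.672] 0.03 0.1 [0.534 0.67 ] 0.03 0.12 [0.668 0.669] 0.03 0.14 [0.53  0.666] 0.03 0.16 [0.529 0.666] 0.03 0.2 [0.526 0.593] 0.03 0.22 [0.66 0.66] 
0.042 0.06 [0.521 0.523] 0.042 0.08 [0.523 0.671] 0.042 0.1 [0.525 0.669] 0.042 0.12 [0.525 0.668] 0.042 0.14 [0.525 0.666] 0.042 0.16 [0.522 0.662] 0.042 0.18 [0.619 0.664] 0.042 0.2 [0.615 0.66 ] 0.042 0.22 [0.646 0.657]
```

>>> {"fn": "drive_tool", "kwargs": {
  "plan": [
    [0, 0, 0, 0, 0, -8.5, 1],
    [0, 0, 0, 0, 0, -8.5, 1],
    [0, 0, 0, 0, 0, -8.5, 1],
    [0, 0, 0, 0, 0, -8.5, 1],
    [0, 0, 0, 0, 0, -8.5, 1],
    [0, 0, 0, 0, 0, -8.5, 1],
    [0, 0, 0, 0, 0, -8.5, 1],
    [0, 0, 0, 0, 0, -7.2, 1]
  ]
}}

```text
t: 0.9
tcp_pos: [0.1381, -0.6091, 0.2447]
tool_rot: [0.767, 0.641, 0.0, -0.001]
force: [0.1, -0.1, 0.8]
finger_gap: 0.999
gripper_force: 0.0
```

>>> {"fn": "drive_tool", "kwargs": {
  "plan": [
    [0.033, 0.037, 0, 0, 0, 0, 1],
    [0.033, 0.037, 0, 0, 0, 0, 1],
    [0.033, 0.037, 0, 0, 0, 0, 1],
    [0.033, 0.037, 0, 0, 0, 0, 1],
    [0.033, 0.037, 0, 0, 0, 0, 1],
    [0.033, 0.037, 0, 0, 0, 0, 1],
    [0.033, 0.037, 0, 0, 0, 0, 1],
    [0.033, 0.037, 0, 0, 0, 0, 1],
    [0.033, 0.037, 0, 0, 0, 0, 1],
    [0.033, 0.037, 0, 0, 0, 0, 1]
  ]
}}

```text
t: 1.9
tcp_pos: [0.5636, -0.3512, 0.2448]
tool_rot: [0.769, 0.639, -0.0, -0.001]
force: [0.2, -1.2, -0.4]
finger_gap: 0.995
gripper_force: 0.0
```

>>> {"fn": "drive_tool", "kwargs": {
  "plan": [
    [0.0084, 0.005, 0, 0, 0, -0.4, 1],
    [0, 0, 0.04, 0, 0, 0, 1],
    [0, 0, 0.04, 0, 0, 0, 1],
    [0, 0, 0.04, 0, 0, 0, 1],
    [0, 0, 0.03, 0, 0, 0, 1],
    [0, 0, 0, 0, 0, 0, 1],
    [0, 0, 0, 0, 0, 0, 1]
  ]
}}

```text
t: 2.6
tcp_pos: [0.5682, -0.3456, 0.0951]
tool_rot: [0.767, 0.642, -0.0, -0.001]
force: [0.8, -1.4, 0.8]
finger_gap: 1.0
gripper_force: 0.0
```

Run:
```python
from h import *
snap('scene','s2'); a=cv2.imread('pics/s2.png')
cv2.imwrite('pics/c2.png',cv2.resize(a[180:380,130:380],None,fx=3,fy=3))
s=manip.sense();print(s['tcp_pos'],s['q'])
```

```text
[ 0.56918207 -0.34634171  0.09655165] [-7.13981201e-01  7.59664585e-01  1.43443918e+00 -1.04135899e-04
  9.45419760e-01 -5.36684574e-01]
```

View pics/c2.png

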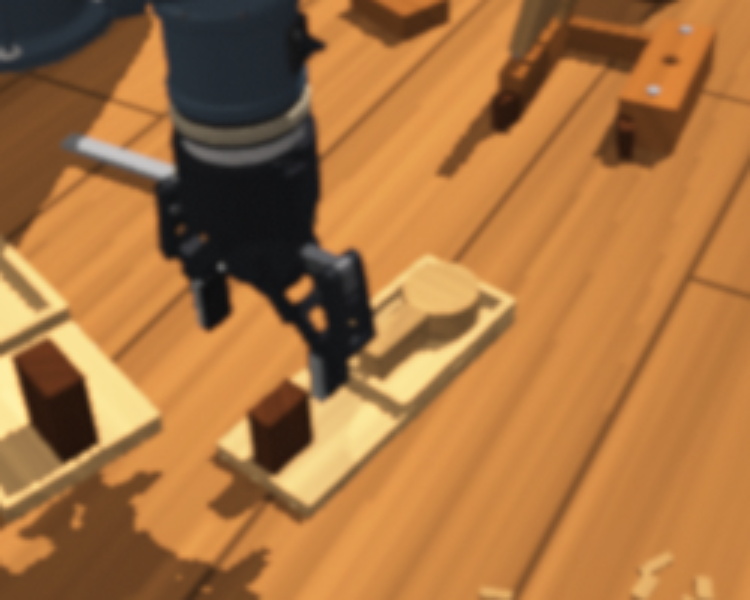

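The picture shows the open fingers, at crop (210,310) and (325,380), straddling the handle at (280,430). The big tray's corner is close to the inner finger, so I'll half-close before descending.

>>> {"fn": "drive_tool", "kwargs": {
  "plan": [
    [0, 0, 0, 0, 0, 0, 0.15],
    [0, 0, 0, 0, 0, 0, 0.15],
    [0, 0, 0, 0, 0, 0, 0.15],
    [0, 0, 0.03, 0, 0, 0, 0.15],
    [0, 0, 0.028, 0, 0, 0, 0.15],
    [0, 0, 0, 0, 0, 0, -1],
    [0, 0, 0, 0, 0, 0, -1],
    [0, 0, 0, 0, 0, 0, -1],
    [0, 0, 0, 0, 0, 0, -1],
    [0, 0, 0, 0, 0, 0, -1]
  ],
  "newtons": 40
}}

```text
t: 3.65
tcp_pos: [0.5692, -0.3459, 0.0383]
tool_rot: [0.767, 0.642, 0.0, 0.001]
force: [-0.4, -0.4, -1.5]
finger_gap: 0.23
gripper_force: 44.3
```

>>> {"fn": "drive_tool", "kwargs": {
  "plan": [
    [0, 0, 0, 0, 0, -3, -1],
    [0, 0, 0, 0, 0, -4, -1],
    [0, 0, 0, 0, 0, -4, -1],
    [0, 0, 0, 0, 0, -4, -1],
    [0.012, 0.006, 0, 0, 0, 0, -1],
    [0.016, 0.008, 0, 0, 0, 0, -1],
    [0.018, 0.009, 0, 0, 0, 0, -1],
    [0.018, 0.009, 0, 0, 0, 0, -1],
    [0.016, 0.008, 0, 0, 0, 0, -1],
    [0.012, 0.006, 0, 0, 0, 0, -1]
  ]
}}

```text
t: 4.65
tcp_pos: [0.6077, -0.2475, 0.0377]
tool_rot: [0.676, 0.737, -0.0, 0.0]
force: [-0.4, -2.5, 1.1]
finger_gap: 0.225
gripper_force: 44.8
```

Run:
```python
from h import *
print(manip.sense()['tcp_pos'])
for n,f in(('scene','s3'),('top','t3')):
    s=snap(n,f);P=cloud(s);Z=s['z_map']
    p=reg(P,Z,(.5,.7),(-.3,-.02),.006,.030)
    print(f,rect(p))
    q=reg(P,Z,(.5,.7),(-.18,-.02),.006,.025);print(rect(q))
```

```text
[ 0.60768351 -0.24745471  0.03774425]
s3 (array([ 600.8, -163.7]), array([ 80.2, 213.3]), 4.2, 1242, 'z', np.float64(0.0121))
(array([ 598.4, -119.5]), array([ 75.4, 125.7]), 4.97, 449, 'z', np.float64(0.0177))
t3 (array([0., 0.]), array([0., 0.]), 0.0, 0, 'z', np.float64(nan))
(array([0., 0.]), array([0., 0.]), 0.0, 0, 'z', np.float64(nan))
  return _methods._mean(a, axis=axis, dtype=dtype,
  ret = ret.dtype.type(ret / rcount)
```

>>> {"fn": "drive_tool", "kwargs": {
  "plan": [
    [0.012, -0.0012, 0, 0, 0, 0, -1],
    [0.018, 0, 0, 0, 0, 0, -1],
    [0.02, 0, 0, 0, 0, 0, -1],
    [0.02, 0, 0, 0, 0, 0, -1],
    [0.02, 0, 0, 0, 0, 0, -1],
    [0.02, 0, 0, 0, 0, 0, -1],
    [0.02, 0, 0, 0, 0, 0, -1],
    [0.02, 0, 0, 0, 0, 0, -1],
    [0.02, 0, 0, 0, 0, 0, -1],
    [0.012, 0, 0, 0, 0, 0, -1]
  ]
}}

```text
t: 5.75
tcp_pos: [0.5899, -0.0663, 0.0377]
tool_rot: [0.676, 0.737, 0.0, 0.0]
force: [1.2, -4.7, 4.1]
finger_gap: 0.226
gripper_force: 45.4
```

>>> {"fn": "drive_tool", "kwargs": {
  "plan": [
    [0.012, 0, 0, 0, 0, 0, -1],
    [0.012, 0, 0, 0, 0, 0, -1],
    [0.01, 0, 0, 0, 0, 0, -1],
    [0.01, 0, 0, 0, 0, 0, -1],
    [0.006, 0, 0, 0, 0, 0, -1],
    [0, 0, 0, 0, 0, 0, -1]
  ]
}}

```text
t: 6.35
tcp_pos: [0.5857, -0.0165, 0.0377]
tool_rot: [0.676, 0.737, 0.001, -0.0]
force: [0.9, -0.4, 5.5]
finger_gap: 0.229
gripper_force: 45.6
```

>>> {"fn": "drive_tool", "kwargs": {
  "plan": [
    [0.006, 0, 0, 0, 0, 0, -1],
    [0.006, 0, 0, 0, 0, 0, -1],
    [0.005, 0, 0, 0, 0, 0, -1],
    [0.003, 0, 0, 0, 0, 0, -1],
    [0, 0, 0, 0, 0, 0, -1]
  ]
}}

```text
t: 6.85
tcp_pos: [0.5841, 0.0026, 0.0377]
tool_rot: [0.676, 0.737, 0.0, 0.0]
force: [1.4, -2.1, 5.6]
finger_gap: 0.23
gripper_force: 45.5
```

>>> {"fn": "drive_tool", "kwargs": {
  "plan": [
    [0.002, 0, 0, 0, 0, 0, -1],
    [0.001, 0, 0, 0, 0, 0, -1],
    [0, 0, 0, 0, 0, 0, -1]
  ]
}}

```text
t: 7.15
tcp_pos: [0.5839, 0.0051, 0.0377]
tool_rot: [0.676, 0.737, 0.0, 0.0]
force: [1.2, -4.5, 6.1]
finger_gap: 0.231
gripper_force: 45.5
```

>>> {"fn": "drive_tool", "kwargs": {
  "plan": [
    [0.002, 0, 0, 0, 0, 0, -1],
    [0.002, 0, 0, 0, 0, 0, -1],
    [0, 0, 0, 0, 0, 0, -1]
  ]
}}

```text
t: 7.45
tcp_pos: [0.5836, 0.0086, 0.0377]
tool_rot: [0.676, 0.737, -0.0, 0.001]
force: [1.1, -5.0, 4.9]
finger_gap: 0.225
gripper_force: 45.5
```

>>> {"fn": "drive_tool", "kwargs": {
  "plan": [
    [0.002, 0, 0, 0, 0, 0, -1],
    [0.002, 0, 0, 0, 0, 0, -1],
    [0, 0, 0, 0, 0, 0, -1]
  ]
}}

```text
t: 7.75
tcp_pos: [0.5837, 0.0087, 0.0378]
tool_rot: [0.676, 0.737, -0.002, 0.002]
force: [-0.7, -20.5, 4.6]
finger_gap: 0.228
gripper_force: 45.3
```

The tray is home: contact force rose to 20 N at the stop. I'll release it and check with the lid open.

>>> {"fn": "drive_tool", "kwargs": {
  "plan": [
    [-0.002, 0, 0, 0, 0, 0, -0.2],
    [0, 0, 0, 0, 0, 0, -0.2],
    [0, 0, 0, 0, 0, 0, -0.2],
    [0, 0, -0.03, 0, 0, 0, -0.2],
    [0, 0, -0.04, 0, 0, 0, -0.2],
    [0, 0, -0.04, 0, 0, 0, -0.6],
    [0, 0, -0.045, 0, 0, 0, -1],
    [0, 0, -0.045, 0, 0, 0, -1],
    [0, -0.04, 0, 0, 0, 0, -1],
    [0, -0.04, 0, 0, 0, 0, -1]
  ]
}}

```text
t: 8.75
tcp_pos: [0.5038, 0.0043, 0.2387]
tool_rot: [0.676, 0.737, 0.001, 0.001]
force: [-1.2, -0.5, -0.4]
finger_gap: -0.0
gripper_force: 0.0
```

Run:
```python
from h import *
print(manip.sense()['tcp_pos'])
for n,f in(('scene','s4'),('top','t4')):
    s=snap(n,f);P=cloud(s);Z=s['z_map']
    p=reg(P,Z,(.53,.64),(-.06,.06),.005,.025)
    h=reg(P,Z,(.53,.64),(-.06,.06),.047,.065)
    print(f,rect(p),rect(h) if len(h)>5 else 0)
a=cv2.imread('pics/s4.png')
cv2.imwrite('pics/c4.png',cv2.resize(a[80:280,220:420],None,fx=3,fy=3))
```

```text
[0.50375112 0.00434547 0.23866896]
s4 (array([585. ,  21.6]), array([109.8,  76.1]), 0.24, 541, 'z', np.float64(0.0115)) (array([582.9,   6. ]), array([20.4, 37.1]), 7.68, 104, 'z', np.float64(0.0558))
t4 (array([0., 0.]), array([0., 0.]), 0.0, 0, 'z', np.float64(nan)) 0
  return _methods._mean(a, axis=axis, dtype=dtype,
  ret = ret.dtype.type(ret / rcount)
```

View pics/c4.png

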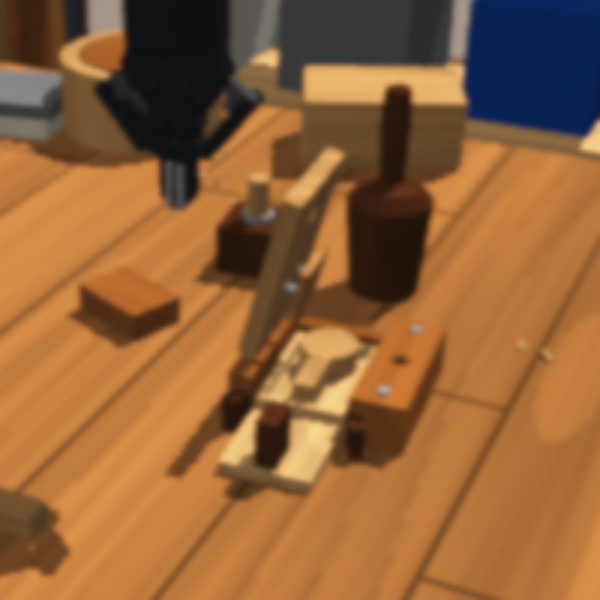

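Run:
```python
from h import *
s=load('s4');g=cv2.cvtColor(s['image'],cv2.COLOR_RGB2GRAY)
w=255-g[193:207,345:362].astype(float); w=np.clip(w-np.percentile(w,75),0,None)
v,u=np.mgrid[193:207,345:362]; U,V=(u*w).sum()/w.sum(),(v*w).sum()/w.sum();print('hole px',U,V)
E=np.array(s['extrinsics']);f=210/np.tan(np.radians(s['fov_y'])/2)
def ray(u,v,z):
    d=E[:3,:3]@np.array([(u-s['cx'])/f,-(v-s['cy'])/f,-1]);return E[:3,3]+d*(z-E[2,3])/d[2]
h=ray(U,V,.0455);h2=ray(353.3,200,.0455);print(h,h2)
a=np.radians(4.9);R=np.array([[np.cos(a),-np.sin(a)],[np.sin(a),np.cos(a)]])
o=h[:2]-R@[.068,.010];print('origin',o)
P=cloud(s);Z=s['z_map']
q=reg(P,Z,(.53,.64),(-.06,.06),.047,.065)
print('handle in jig',(R.T@(np.array([.5829,.0060])-o)))
t=reg(P,Z,(.53,.64),(-.06,.2),.005,.04); tj=(t[:,:2]-o)@R
m=abs(tj[:,0])<.03; b=tj[m&(t[:,2]<.016)]; print('tray rear edge',np.percentile(b[:,1],[0,1,2]))
st=reg(P,Z,(.5,.66),(.1,.26),.02,.06); sj=(st[:,:2]-o)@R; zz=st[:,2]
for x in(-.02,0.0,.02):
    k=abs(sj[:,0]-x)<.006; i=np.argsort(sj[k,1]); print(x,np.round(np.c_[sj[k][i][-12:,1],zz[k][i][-12:]]*1e3,0).tolist())
```

```text
hole px 352.97966101694914 199.5550847457627
[0.6418982  0.14858488 0.0455    ] [0.64338926 0.14683132 0.0455    ]
origin [0.57500089 0.13281308]
handle in jig [-0.00296174 -0.12702433]
tray rear edge [-0.14745147 -0.14663157 -0.14606532]
-0.02 [[65.0, 29.0], [66.0, 29.0], [67.0, 31.0], [69.0, 32.0], [70.0, 28.0], [71.0, 30.0], [72.0, 29.0], [74.0, 30.0], [75.0, 31.0], [76.0, 29.0], [77.0, 29.0], [79.0, 29.0]]
0.0 [[51.0, 37.0], [52.0, 38.0], [57.0, 36.0], [68.0, 31.0], [69.0, 29.0], [71.0, 28.0], [72.0, 29.0], [73.0, 29.0], [76.0, 29.0], [76.0, 28.0], [78.0, 30.0], [79.0, 28.0]]
0.02 [[67.0, 29.0], [68.0, 22.0], [68.0, 27.0], [68.0, 29.0], [70.0, 30.0], [70.0, 29.0], [73.0, 31.0], [74.0, 29.0], [76.0, 28.0], [78.0, 28.0], [80.0, 29.0], [80.0, 29.0]]
```

>>> {"fn": "drive_tool", "kwargs": {
  "plan": [
    [-0.04, 0.03, 0, 0, 0, 0, -1],
    [-0.02, 0.048, 0.03, 0, 0, 0, -1],
    [0, 0, 0.04, 0, 0, 0, -1],
    [0, 0, 0.045, 0, 0, 0, -1],
    [0, 0, 0.045, 0, 0, 0, -1],
    [0, 0, 0.03, 0, 0, 0, -1],
    [0.01, 0, 0, 0, 0, 0, -1],
    [0.01, 0, 0, 0, 0, 0, -1],
    [0.003, 0, 0, 0, 0, 0, -1],
    [0, 0, 0, 0, 0, 0, -1]
  ]
}}

```text
t: 9.85
tcp_pos: [0.5775, -0.0232, 0.0544]
tool_rot: [0.676, 0.737, 0.001, 0.002]
force: [-1.2, 0.3, 0.4]
finger_gap: -0.001
gripper_force: 0.0
```

>>> {"fn": "drive_tool", "kwargs": {
  "plan": [
    [0.003, 0, 0, 0, 0, 0, -1],
    [0, 0, 0, 0, 0, 0, -1]
  ]
}}

```text
t: 10.05
tcp_pos: [0.5766, -0.0211, 0.0536]
tool_rot: [0.676, 0.737, 0.001, 0.001]
force: [-0.9, 0.1, 0.0]
finger_gap: 0.0
gripper_force: 0.0
```

>>> {"fn": "drive_tool", "kwargs": {
  "plan": [
    [0.003, 0, 0, 0, 0, 0, -1],
    [0.002, 0, 0, 0, 0, 0, -1],
    [0, 0, 0, 0, 0, 0, -1]
  ]
}}

```text
t: 10.35
tcp_pos: [0.5767, -0.0203, 0.0534]
tool_rot: [0.676, 0.737, -0.001, 0.003]
force: [-2.7, -12.9, 2.6]
finger_gap: -0.004
gripper_force: 6.4
```

>>> {"fn": "drive_tool", "kwargs": {
  "plan": [
    [0.002, 0, 0, 0, 0, 0, -1],
    [0, 0, 0, 0, 0, 0, -1]
  ]
}}

```text
t: 10.55
tcp_pos: [0.5771, -0.0202, 0.0535]
tool_rot: [0.675, 0.738, -0.002, 0.004]
force: [-1.4, -19.2, 2.6]
finger_gap: -0.002
gripper_force: 9.4
```

>>> {"fn": "drive_tool", "kwargs": {
  "plan": [
    [0.002, 0, 0, 0, 0, 0, -1],
    [0, 0, 0, 0, 0, 0, -1]
  ]
}}

```text
t: 10.75
tcp_pos: [0.5774, -0.0201, 0.0538]
tool_rot: [0.675, 0.738, -0.003, 0.006]
force: [-3.0, -24.7, 3.0]
finger_gap: 0.003
gripper_force: 12.3
```

The tray held at 25 N without moving, so it is fully home. Next, the lid.

>>> {"fn": "drive_tool", "kwargs": {
  "plan": [
    [-0.02, 0, 0, 0, 0, 0, -1],
    [0, 0, -0.045, 0, 0, 0, -1],
    [0, 0, -0.045, 0, 0, 0, -1],
    [0, 0, -0.045, 0, 0, 0, -1],
    [0, 0, -0.045, 0, 0, 0, -1],
    [0, -0.04, 0, 0, 0, 0, -1],
    [0, -0.035, 0, 0, 0, 0, -1],
    [0.05, 0, 0, 0, 0, 0, -1],
    [0.05, 0, 0, 0, 0, 0, -1],
    [0.045, 0, 0, 0, 0, 0, -1]
  ]
}}

```text
t: 11.75
tcp_pos: [0.4893, 0.1068, 0.2329]
tool_rot: [0.677, 0.736, 0.0, 0.0]
force: [0.6, -0.2, 0.4]
finger_gap: -0.004
gripper_force: 0.0
```

>>> {"fn": "drive_tool", "kwargs": {
  "plan": [
    [0, 0, 0.03, 0, 0, 0, -1],
    [0, 0, 0.027, 0, 0, 0, -1],
    [0, 0, 0, 0, 0, 0, -1]
  ]
}}

```text
t: 12.05
tcp_pos: [0.4872, 0.1063, 0.1729]
tool_rot: [0.676, 0.737, -0.002, -0.003]
force: [-0.1, 0.1, 0.0]
finger_gap: 0.001
gripper_force: 0.0
```

>>> {"fn": "drive_tool", "kwargs": {
  "plan": [
    [0, 0.025, 0, 0, 0, 0, -1],
    [0, 0.02, 0, 0, 0, 0, -1],
    [0, 0.0123, 0.005, 0, 0, 0, -1],
    [0, 0.0123, 0.005, 0, 0, 0, -1],
    [0, 0.011, 0.008, 0, 0, 0, -1],
    [0, 0.011, 0.008, 0, 0, 0, -1],
    [0, 0.0085, 0.01, 0, 0, 0, -1],
    [0, 0.0085, 0.01, 0, 0, 0, -1],
    [0, 0, 0, 0, 0, 0, -1]
  ]
}}

```text
t: 12.95
tcp_pos: [0.5982, 0.1151, 0.1271]
tool_rot: [0.677, 0.736, -0.001, -0.001]
force: [-0.2, 0.2, -0.6]
finger_gap: 0.001
gripper_force: 0.0
```

>>> {"fn": "drive_tool", "kwargs": {
  "plan": [
    [0, 0.005, 0.0095, 0, 0, 0, -1],
    [0, 0.005, 0.0095, 0, 0, 0, -1],
    [0, 0.0025, 0.0075, 0, 0, 0, -1],
    [0, 0.0025, 0.0075, 0, 0, 0, -1],
    [0, 0.001, 0.005, 0, 0, 0, -1],
    [0, 0.001, 0.004, 0, 0, 0, -1],
    [0, 0, 0, 0, 0, 0, -1]
  ]
}}

```text
t: 13.65
tcp_pos: [0.6149, 0.1166, 0.0861]
tool_rot: [0.676, 0.736, -0.0, -0.0]
force: [-0.4, 0.2, 1.1]
finger_gap: 0.002
gripper_force: 0.5
```

Run:
```python
from h import *
s=snap('scene','s5');P=cloud(s)
o=np.array([.575,.1328]);a=np.radians(4.9);R=np.array([[np.cos(a),-np.sin(a)],[np.sin(a),np.cos(a)]])
J=(P[...,:2]-o)@R
m=(s['z_map']>0)&(J[...,0]>-.05)&(J[...,0]<.12)&(J[...,1]>-.06)&(J[...,1]<.07)&(P[...,2]>.04)&(P[...,2]<.2)
x,y,z=J[m][:,0],J[m][:,1],P[...,2][m]
for X in np.arange(-.05,.12,.02):
    k=abs(x-X)<.008
    if k.sum()>3: print(round(X,2),k.sum(),np.round(np.percentile(z[k],[10,50,90]),3))
a=cv2.imread('pics/s5.png')
cv2.imwrite('pics/c5.png',cv2.resize(a[80:280,220:420],None,fx=3,fy=3))
```

```text
-0.05 92 [0.045 0.064 0.066]
-0.03 159 [0.057 0.066 0.068]
-0.01 245 [0.062 0.068 0.164]
0.01 265 [0.066 0.125 0.182]
0.03 319 [0.069 0.123 0.176]
0.05 429 [0.058 0.097 0.177]
0.07 361 [0.058 0.075 0.185]
0.09 289 [0.048 0.075 0.164]
```

View pics/c5.png

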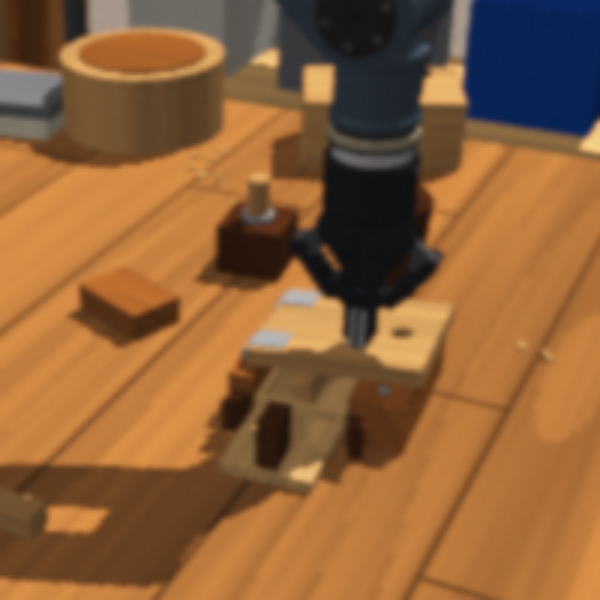

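The lid is down at about 0.09 rad, with its hole at crop (403,331) and the pin at (258,195). I'll press it further.

>>> {"fn": "drive_tool", "kwargs": {
  "plan": [
    [0, 0, 0.004, 0, 0, 0, -1],
    [0, 0, 0.004, 0, 0, 0, -1],
    [0, 0, 0.003, 0, 0, 0, -1],
    [0, 0, 0.002, 0, 0, 0, -1],
    [0, 0, 0, 0, 0, 0, -1],
    [0, 0, 0, 0, 0, 0, -1]
  ]
}}

```text
t: 14.3
tcp_pos: [0.6159, 0.1167, 0.078]
tool_rot: [0.676, 0.737, 0.001, 0.001]
force: [-5.5, -0.8, 24.7]
finger_gap: -0.003
gripper_force: 12.5
```

>>> {"fn": "drive_tool", "kwargs": {
  "plan": [
    [0, 0, -0.02, 0, 0, 0, -1],
    [0, 0, -0.03, 0, 0, 0, -0.5],
    [0, 0, -0.04, 0, 0, 0, 0],
    [0, 0, -0.04, 0, 0, 0, 0.2],
    [0, -0.04, 0, 0, 0, 0, 0.2],
    [0, -0.05, 0, 0, 0, 0, 0.2],
    [0.04, -0.05, 0, 0, 0, 0, 0.2],
    [0.05, -0.02, 0, 0, 0, 0, 0.2],
    [0.04, 0, 0, 0, 0, 0, 0.2],
    [0, 0, 0, 0, 0, 0, 0.2]
  ]
}}

```text
t: 15.3
tcp_pos: [0.4568, 0.2249, 0.2036]
tool_rot: [0.675, 0.738, 0.001, -0.0]
force: [-0.0, -1.4, -0.1]
finger_gap: 0.602
gripper_force: 0.0
```

Run:
```python
from h import *
for f in('t1','s1'):
    s=load(f);P=cloud(s);Z=s['z_map']
    for lo in(.06,.09,.094,.096):
        k=reg(P,Z,(.39,.44),(.31,.37),lo,.12)
        if len(k)>4: print(f,lo,rect(k),k[:,:2].mean(0), np.round(k.min(0),4),np.round(k.max(0),4))
s=manip.sense();print(s['tcp_pos'],s['tool_rot'],s['q'])
s=snap('scene','s6');P=cloud(s)
o=np.array([.575,.1328]);a=np.radians(4.9);R=np.array([[np.cos(a),-np.sin(a)],[np.sin(a),np.cos(a)]])
J=(P[...,:2]-o)@R
m=(s['z_map']>0)&(J[...,0]>-.05)&(J[...,0]<.12)&(J[...,1]>-.045)&(J[...,1]<.065)&(P[...,2]>.055)&(P[...,2]<.09)
print('lid slope',np.polyfit(J[m][:,0],P[m][:,2],1))
a=cv2.imread('pics/s6.png')
cv2.imwrite('pics/c6.png',cv2.resize(a[100:240,250:410],None,fx=4.2,fy=4.2,interpolation=cv2.INTER_CUBIC))
```

```text
t1 0.06 (array([416.2, 345.1]), array([24.2, 28. ]), 88.52, 186, 'z', np.float64(0.0964)) [0.41609914 0.34158686] [0.402  0.3328 0.0601] [0.4302 0.3569 0.1017]
t1 0.09 (array([415.6, 344.8]), array([22.1, 20.8]), 89.91, 111, 'z', np.float64(0.0979)) [0.41585671 0.34444409] [0.4052 0.3337 0.0902] [0.426  0.3558 0.1017]
t1 0.094 (array([415.7, 344.8]), array([22.1, 20.7]), 89.93, 105, 'z', np.float64(0.098)) [0.41585549 0.34480371] [0.4053 0.3337 0.094 ] [0.426  0.3558 0.1017]
t1 0.096 (array([415.7, 345. ]), array([20.7, 21.7]), 0.08, 96, 'z', np.float64(0.0983)) [0.41585734 0.34520506] [0.4053 0.3341 0.0962] [0.426  0.3558 0.1017]
s1 0.06 (array([415.5, 341.3]), array([22.8, 25.2]), 25.51, 108, 'z', np.float64(0.0833)) [0.4166511  0.33832179] [0.4025 0.3289 0.0601] [0.4307 0.3534 0.1013]
s1 0.09 (array([413.7, 341.6]), array([21.7, 22.1]), 62.63, 39, 'z', np.float64(0.0979)) [0.41592165 0.34027249] [0.4025 0.3289 0.09  ] [0.4266 0.3534 0.1013]
s1 0.094 (array([413.8, 342. ]), array([21.8, 21.7]), 69.63, 27, 'z', np.float64(0.0982)) [0.41498576 0.34075133] [0.4034 0.3289 0.0943] [0.4248 0.3534 0.1013]
s1 0.096 (array([414.2, 342.6]), array([19. , 22.3]), 59.76, 24, 'z', np.float64(0.0986)) [0.41538055 0.34183763] [0.4034 0.3289 0.0966] [0.4248 0.3534 0.1013]
[0.45679809 0.22493692 0.20360975] [ 6.74572959e-01  7.38207398e-01  1.07455738e-03 -7.50041332e-05] [2.37047927e-01 4.31395812e-01 1.76562355e+00 1.63861011e-03
 9.42876051e-01 1.46063295e-01]
lid slope [0.02208931 0.06531846]
```

View pics/c6.png

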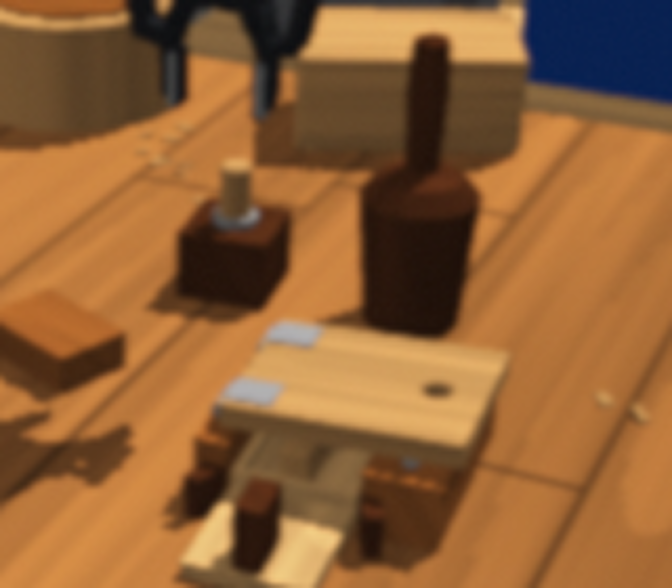

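The lid rests nearly shut at about 0.02–0.03 rad, its hole at crop (437,389). The pin's knob stands clear at (236,185).

>>> {"fn": "drive_tool", "kwargs": {
  "plan": [
    [0.03, -0.01, 0, 0, 0, 0, 0.2],
    [0.04, -0.01, 0.01, 0, 0, 0, 0.2],
    [0.04, -0.01, 0.03, 0, 0, 0, 0.2],
    [0.0126, 0, 0.03, 0, 0, 0, 0.2],
    [0, 0, 0, 0, 0, 0, 0.2],
    [0, 0, 0, 0, 0, 0, 0.2]
  ]
}}

```text
t: 15.95
tcp_pos: [0.4183, 0.3391, 0.1335]
tool_rot: [0.677, 0.736, -0.001, -0.0]
force: [0.7, -0.8, -0.4]
finger_gap: 0.599
gripper_force: 0.0
```

Run:
```python
from h import *
print(manip.sense()['tcp_pos'])
s=load('s6');E=np.array(s['extrinsics']);f=210/np.tan(np.radians(s['fov_y'])/2)
g=cv2.cvtColor(s['image'],cv2.COLOR_RGB2GRAY)[188:198,347:361].astype(float)
w=np.clip(150-g,0,None) if g.min()<100 else 0
v,u=np.mgrid[188:198,347:361];w=np.clip((np.median(g)-15)-g,0,None)
U,V=(u*w).sum()/w.sum(),(v*w).sum()/w.sum()
d=E[:3,:3]@np.array([(U-s['cx'])/f,-(V-s['cy'])/f,-1]);print(U,V,[np.round(E[:3,3]+d*(z-E[2,3])/d[2],4) for z in(.0635,.0665)])
```

```text
[0.41829543 0.33911831 0.1334667 ]
353.7104283054004 192.41899441340783 [array([0.6402, 0.1548, 0.0635]), array([0.6417, 0.1499, 0.0665])]
```

>>> {"fn": "drive_tool", "kwargs": {
  "plan": [
    [0.0054, -0.002, 0.01, 0, 0, 0, 0.2],
    [0, 0, 0.02, 0, 0, 0, 0.2],
    [0, 0, 0.022, 0, 0, 0, 0.2],
    [0, 0, 0, 0, 0, 0, 0.2],
    [0, 0, 0, 0, 0, 0, -1],
    [0, 0, 0, 0, 0, 0, -1],
    [0, 0, 0, 0, 0, 0, -1],
    [0, 0, 0, 0, 0, 0, -1]
  ],
  "newtons": 90
}}

```text
t: 16.75
tcp_pos: [0.4165, 0.3456, 0.0835]
tool_rot: [0.676, 0.737, 0.001, 0.001]
force: [0.1, -1.4, 6.5]
finger_gap: 0.255
gripper_force: 88.7
```

>>> {"fn": "drive_tool", "kwargs": {
  "plan": [
    [0, 0, -0.01, 0, 0, 0, -1],
    [0, 0, -0.02, 0, 0, 0, -1],
    [0, 0, -0.02, 0, 0, 0, -1],
    [0, 0, -0.02, 0, 0, 0, -1],
    [0, 0, -0.02, 0, 0, 0, -1],
    [-0.03, 0, 0, 0, 0, 0, -1],
    [-0.04, 0, 0, 0, 0, 0, -1],
    [-0.04, 0.01, 0, 0, 0, 0, -1],
    [-0.04, 0.03, 0, 0, 0, 0, -1],
    [-0.03, 0.04, 0, 0, 0, 0, -1]
  ]
}}

```text
t: 17.75
tcp_pos: [0.5091, 0.171, 0.1726]
tool_rot: [0.676, 0.736, -0.001, -0.001]
force: [2.2, 1.5, -1.1]
finger_gap: 0.253
gripper_force: 88.3
```

>>> {"fn": "drive_tool", "kwargs": {
  "plan": [
    [-0.015, 0.04, 0, 0, 0, 0, -1],
    [0, 0.04, 0, 0, 0, 0, -1],
    [0, 0.03, 0, 0, 0, 0, -1],
    [0, 0.015, 0, 0, 0, 0, -1],
    [0, 0, 0, 0, 0, 0, -1],
    [0, 0, 0, 0, 0, 0, -1]
  ]
}}

```text
t: 18.35
tcp_pos: [0.6351, 0.1685, 0.1718]
tool_rot: [0.676, 0.737, -0.001, -0.001]
force: [0.1, -0.3, -1.1]
finger_gap: 0.254
gripper_force: 88.3
```

Run:
```python
from h import *
s=manip.sense();print(s['tcp_pos'],s['tool_rot'],s['force'])
snap('scene','s7');t=snap('top','t7')
a=cv2.imread('pics/s7.png')[60:240,260:440];b=cv2.imread('pics/t7.png')[100:230,130:260]
c=np.zeros((540,800,3),np.uint8);c[:468,:468]=cv2.resize(a,(468,468),interpolation=2);c[:330,470:800]=cv2.resize(b,(330,330),interpolation=2)
cv2.imwrite('pics/c7.png',c)
```

```text
[0.63510088 0.16846936 0.17177809] [ 6.76398082e-01  7.36535590e-01 -6.87543999e-04 -6.97348392e-04] [ 0.1245049  -0.28173536 -1.07129416]
```

View pics/c7.png

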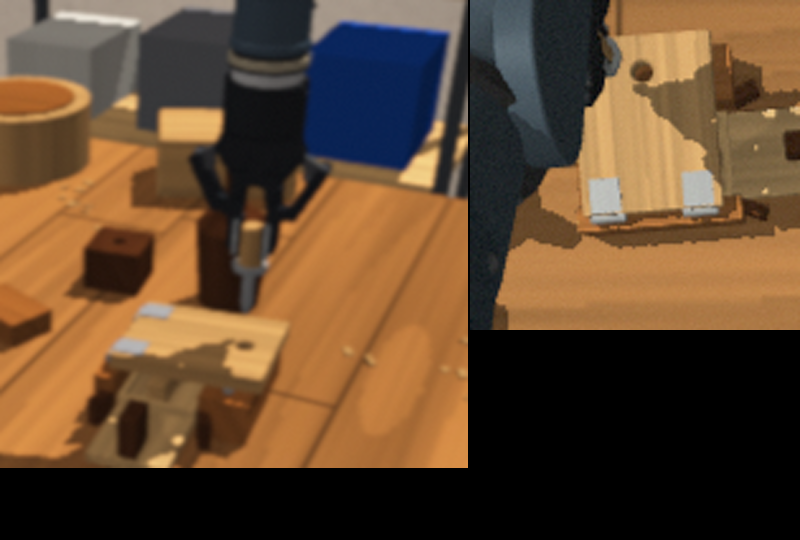

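Left half: the pin hangs upright in the grip, tip at crop (246,310), with the lid hole at (246,345). In the top view the lid hole is at (641,71).

Run:
```python
from h import *
def ray(s,u,v,z):
    E=np.array(s['extrinsics']);f=210/np.tan(np.radians(s['fov_y'])/2)
    d=E[:3,:3]@np.array([(u-s['cx'])/f,-(v-s['cy'])/f,-1]);return np.round(E[:3,3]+d*(z-E[2,3])/d[2],4)
s=load('s7');t=load('t7')
print('tip scene',ray(s,354.4,179.0,.0915))
print('hole scene',ray(s,354,192.5,.0663),'hole top',ray(t,197.4,128,.0655))
P=cloud(s);Z=s['z_map']
k=reg(P,Z,(.6,.67),(.13,.2),.088,.135);print('shaft pts',len(k),np.round(np.median(k,0),4))
for lo in np.arange(.088,.14,.008):
    q=k[(k[:,2]>=lo)&(k[:,2]<lo+.008)]
    if len(q): print(round(lo,3),len(q),np.round(q.min(0)[:2],4),np.round(q.max(0)[:2],4))
q=reg(P,Z,(.45,.7),(.08,.2),.055,.08);
a=np.radians(4.9);R=np.array([[np.cos(a),-np.sin(a)],[np.sin(a),np.cos(a)]]);J=(q[:,:2]-[.575,.1328])@R
print('lid edges',J.min(0),J.max(0))
```

```text
tip scene [0.6326 0.1755 0.0915]
hole scene [0.6424 0.1502 0.0663] hole top [0.6422 0.1491 0.0655]
shaft pts 60 [0.6347 0.1642 0.1158]
0.088 4 [0.6315 0.1627] [0.6342 0.1674]
0.096 8 [0.628  0.1631] [0.6376 0.1713]
0.104 12 [0.6276 0.1611] [0.6384 0.1682]
0.112 12 [0.63   0.1604] [0.6389 0.1683]
0.12 12 [0.6296 0.162 ] [0.6393 0.1707]
0.128 12 [0.6288 0.1613] [0.6397 0.1671]
lid edges [-0.05996051 -0.05483527] [0.10026454 0.07151068]
```

>>> {"fn": "drive_tool", "kwargs": {
  "plan": [
    [-0.01, 0.003, 0, 0, 0, 0, -1],
    [-0.009, 0.0033, 0, 0, 0, 0, -1],
    [0, 0, 0, 0, 0, 0, -1],
    [0, 0, 0, 0, 0, 0, -1],
    [0, 0, 0, 0, 0, 0, -1]
  ]
}}

```text
t: 18.95
tcp_pos: [0.6441, 0.1499, 0.1719]
tool_rot: [0.677, 0.736, -0.0, -0.0]
force: [-0.1, 0.5, -0.6]
finger_gap: 0.253
gripper_force: 88.3
```

>>> {"fn": "drive_tool", "kwargs": {
  "plan": [
    [0, -0.001, 0.01, 0, 0, 0, -1],
    [0, 0, 0.01, 0, 0, 0, -1],
    [0, 0, 0.01, 0, 0, 0, -1],
    [0, 0, 0.006, 0, 0, 0, -1],
    [0, 0, 0.006, 0, 0, 0, -1],
    [0, 0, 0.005, 0, 0, 0, -1],
    [0, 0, 0.004, 0, 0, 0, -1],
    [0, 0, 0, 0, 0, 0, -1]
  ]
}}

```text
t: 19.75
tcp_pos: [0.6429, 0.1499, 0.1203]
tool_rot: [0.676, 0.736, -0.0, -0.0]
force: [-0.4, 0.5, -0.4]
finger_gap: 0.252
gripper_force: 88.3
```

>>> {"fn": "drive_tool", "kwargs": {
  "plan": [
    [0, 0, 0.004, 0, 0, 0, -1],
    [0, 0, 0.004, 0, 0, 0, -1],
    [0, 0, 0.004, 0, 0, 0, -1],
    [0, 0, 0, 0, 0, 0, -1]
  ]
}}

```text
t: 20.15
tcp_pos: [0.6429, 0.1497, 0.1082]
tool_rot: [0.676, 0.736, -0.0, -0.0]
force: [0.5, -0.4, -1.3]
finger_gap: 0.253
gripper_force: 88.3
```

>>> {"fn": "drive_tool", "kwargs": {
  "plan": [
    [0, 0, 0.004, 0, 0, 0, -1],
    [0, 0, 0.004, 0, 0, 0, -1],
    [0, 0, 0, 0, 0, 0, -1]
  ]
}}

```text
t: 20.45
tcp_pos: [0.6429, 0.1498, 0.1002]
tool_rot: [0.676, 0.736, -0.0, -0.0]
force: [-0.7, -1.5, -1.5]
finger_gap: 0.253
gripper_force: 88.3
```

>>> {"fn": "drive_tool", "kwargs": {
  "plan": [
    [0, 0, 0.003, 0, 0, 0, -1],
    [0, 0, 0.003, 0, 0, 0, -1],
    [0, 0, 0.003, 0, 0, 0, -1],
    [0, 0, 0, 0, 0, 0, -1]
  ],
  "newtons": 110
}}

```text
t: 20.85
tcp_pos: [0.6436, 0.1497, 0.0936]
tool_rot: [0.676, 0.737, 0.0, 0.001]
force: [-1.0, -2.9, 8.2]
finger_gap: 0.252
gripper_force: 108.9
```

>>> {"fn": "drive_tool", "kwargs": {
  "plan": [
    [0, 0, 0.002, 0, 0, 0, -1],
    [0, 0, 0.002, 0, 0, 0, -1],
    [0, 0, 0, 0, 0, 0, -1],
    [0, 0, 0, 0, 0, 0, -1]
  ]
}}

```text
t: 21.25
tcp_pos: [0.6437, 0.1497, 0.0934]
tool_rot: [0.676, 0.737, 0.0, 0.001]
force: [-7.9, -2.9, 25.7]
finger_gap: 0.252
gripper_force: 111.0
```

Run:
```python
from h import *
s=manip.sense();print(s['t'],s['tcp_pos'],s['force'])
s=snap('scene','s8');P=cloud(s)
o=np.array([.575,.1328]);a=np.radians(4.9);R=np.array([[np.cos(a),-np.sin(a)],[np.sin(a),np.cos(a)]])
J=(P[...,:2]-o)@R
m=(s['z_map']>0)&(J[...,0]>-.05)&(J[...,0]<.1)&(J[...,1]>-.045)&(J[...,1]<.0)&(P[...,2]>.058)&(P[...,2]<.07)
print('lid slope',np.polyfit(J[m][:,0],P[m][:,2],1),m.sum())
h=reg(P,s['z_map'],(.53,.64),(-.06,.06),.047,.058);print('handle',rect(h))
a=cv2.imread('pics/s8.png');cv2.imwrite('pics/c8.png',cv2.resize(a[100:260,260:440],None,fx=4,fy=3.7,interpolation=2))
```

```text
21.25 [0.64369432 0.14970069 0.09341536] [-7.87153759 -2.9009541  25.67851668]
lid slope [-0.0025567   0.06361755] 549
handle (array([583.4,   6.2]), array([19.9, 36.8]), 5.82, 101, 'z', np.float64(0.0558))
```

View pics/c8.png

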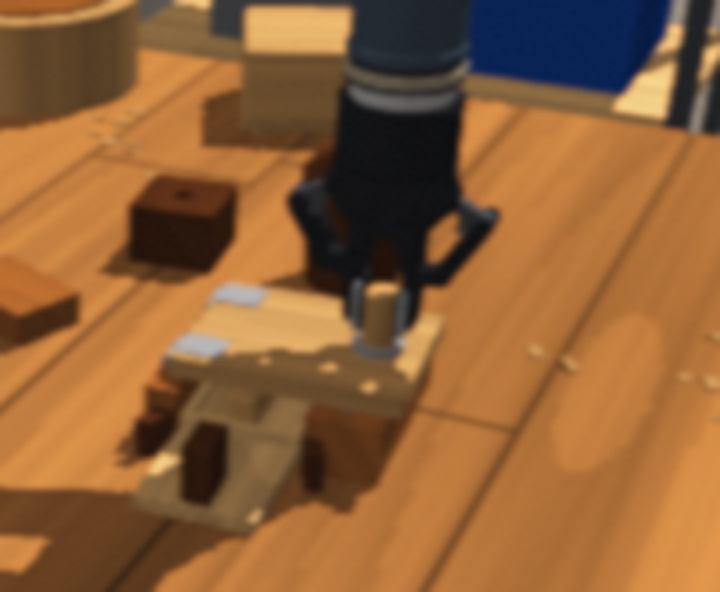

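The lid is level (slope about 0), the pin's collar bears on it at crop (380,347), and only the knob is gripped. The tray has not moved. Handing in.

```bash
python3 -c "
from station import manip
print(manip.sign_off())"
```

```text
the job is handed in; nothing more can be done
None
```

The job is handed in: the tray is home against the stop, the lid reads level and shut, and the arm still holds the pin down by its knob with about 26 N; the sign-off returned no verdict.

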